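# Set a lamp-stem blank up on the decorating stand

### The job

Set the wooden lamp-stem blank up for painting: draw the black spacer sleeve off its leaning rack peg and slide it over the upright mandrel of the green decorating stand until it sits fully home on the round table, then take the wooden blank off the other peg and slide it, wide foot down, over the top of the mandrel until it rests squarely on the spacer. Lower each one all the way down before letting go of it, and leave the brush jar, the paint jar and the dish undisturbed.

Things in the scene. Friction and masses are not known exactly. Their poses are not given: they have to be found in the camera images.
- stand: Green cast decorating stand (braked banding wheel), fixed. Origin: centre of its underside on the bench, z up along the mandrel's axis. Round foot and table 170 mm in diameter; table face 60 mm above the bench. From its centre rises a steel mandrel of 24 mm diameter, straight for 86 mm above the table, then a 12 mm long cone narrowing to 12 mm; top 98 mm above the table.
- stand_seat (a point): Point on the mandrel's axis in the upper face of the stand's round table (60 mm above the bench); z up.
- mandrel_top (a point): Top end of the mandrel, on its axis, 158 mm above the bench.
- rack: Dark wooden rack, fixed: board 120 (x) by 250 (y) by 16 mm, origin at the centre of its underside, z up. Two steel pegs, 22 mm diameter, 150 mm apart along y, lean 30 degrees from vertical to the rack's -x side (robot side), direction (-0.5, 0, 0.866) in its frame. Each has a square-set flange of 60 mm diameter at its foot and ends 80 mm beyond the flange's face (last 8 mm a cone).
- peg_left (a point): Centre of the upper face of the flange of the peg at the rack's +y side (52 mm above the bench). Axes are those of the rack, not of the peg.
- peg_right (a point): Same for the peg at the rack's -y side.
- spacer: Black plastic spacer sleeve: tube open at both ends, 46 mm outside diameter, 27 mm bore, 70 mm long, about 120 g. Origin at the centre of its lower end, z along its axis to the upper end. At the start it hangs on either peg, leaning with it, lower end on the flange. On the stand the mandrel stands 28 mm out of it.
- blank: Light wooden lamp-stem blank: tube open at both ends, 27 mm bore, 100 mm long, 54 mm outside diameter, with a foot of 66 mm diameter over the lowest 14 mm, about 160 g. Origin at the centre of the foot's underside, z along its axis to the other end. At the start it hangs foot down on the other peg.
- brush_jar: Bystander: blue ceramic jar, 72 mm diameter, 100 mm high, with paint brushes standing in it to about 210 mm. Origin at the centre of its underside.
- paint_jar: Bystander: closed jar of red paint, 64 mm diameter, 85 mm high. Origin at the centre of its underside.
- dish: Bystander: small white ceramic bowl, 84 mm diameter, 32 mm high. Origin at the centre of its underside.
There are look-alikes about, which are no part of the job. What is shaped like the blank but blue or purple is not meant.

How it is judged:
By the outcome, as a careful person would: the job done as asked, in the order asked, and still so for the second after the job is handed in, with the robot touching nothing.
It also fails if it takes over 72 s, if anything falls off the work surface, if the arm or the gripper's body presses on something with over 40 N, if the wrist force passes 120 N, or if a joint passes its speed limit or range.

### The arm

A 6-joint arm with a two-finger parallel gripper is mounted at the origin on the work surface. World frame = base frame: x ahead of the robot, y to its left, z up, the work surface at z = 0. Lengths are in m, angles in degrees, forces in N, time in s.
With the tool pointing down it reaches from about 0.425 to 0.95 m from the base axis. Payload 3.5 kg.
Tool frame: the origin (TCP) lies at the centre of the arm's flange, where the gripper is bolted on; the fingertips stand 173 mm ahead of it and the grasp point (between the pads) lies 155 mm ahead of it; z points along the fingers, y is the line along which they close (so a half turn about z gives the same grasp; the last joint's range is limited). The gripper opens to 85 mm and grips with 20 to 120 N. Pads are 22 mm wide; open, the fingers measure 114 mm over their backs; the gripper's body (76 mm by 85 mm) begins 54 mm behind the grasp point. The pads swing forward as they close: fully open they stand 13 mm farther back than shut.
Start: joints at [-71.62, 16.404, 90.338, -0, 73.258, -8.594], TCP at [0.306, -0.602, 0.405] pointing down, gripper open.
Joint ranges: [-158.93, 158.93], [-51.34, 127.21], [12.03, 142.37], [-87.48, 267.48], [13.55, 161.25], [-162.69, 162.69]. Speed limits (degrees/s): [159.86, 159.86, 180, 180, 180, 180].

### API

Orientations are given as [roll, pitch, yaw] about the fixed x, y, z axes, in that order (R = Rz(yaw) Ry(pitch) Rx(roll)).
In Python, from cell import bot gives the robot as it stands. Calls block until the motion is done:
- bot.move_ptp(position, orientation): joint-space move of the TCP to a pose.
- bot.movel(position, speed=0.15, ori=None, max_force=None): straight line of the TCP; ori=None keeps the orientation; speed is the mean speed in m/s. With max_force (N) it stops when the force on the tool has changed by that much, and returns True; else False.
- bot.movej(angles): joint-space move.
- bot.gripper_to(opening): finger opening in m; the grip force is fixed at half the most; returns when the fingers have stopped.
- bot.pause(seconds).
- bot.solve_ik(position, orientation): joint angles nearest the present ones, or None.
- bot.get_image(name): name is "scene" or "top" or "wrist"; returns a dict with "img" (384x512x3 uint8, red, green, blue), "fx", "fy", "cx", "cy" (pixels), "position" and "attitude" of the camera in the world; the wrist camera has in their place "T_tool_cam" (4x4, takes a point from camera to tool coordinates, whose origin is the TCP and whose axes are the flange's). Camera axes: x right, y up, looking along -z (the intrinsics and any distortion apply to the point x, -y, -z); pixel columns grow to the right and rows downward; lengths in m; the calibration is good to about 2 mm. A picture is of the moment at which its call begins: read the wrist's pose just before it. There is no depth.
A pose or a line that the arm cannot do raises bot.IKError and nothing moves.
- bot.finish_job(): hands the job in; it is judged then, once.
Readings, each from a call of its own:
- bot.current_t(): time.
- bot.current_joint_positions(): joint angles.
- bot.current_dq(): joint speeds.
- bot.current_tau(): joint torques, N m.
- bot.current_ee_pos(): TCP position.
- bot.current_tool_rot(): TCP orientation.
- bot.current_force(): force on the tool from outside, world axes, zero at the start.
- bot.current_moment(): the same for the moment, N m.
- bot.current_opening(): finger opening in m.
- bot.current_finger_force(): force on a finger pad.
Only numpy, scipy, OpenCV 4.12 (cv2) and the standard library are available. Lean on these libraries where they do the work, as an engineer would, in place of code of your own. Each camera call takes 0.05 s, during which the arm holds its last target. There are 200 camera calls.

## Working session

There is one attempt and no reset: what is moved stays moved. The work goes in short steps, each a Python script; the robot and the scene stay as the last script left them, time stands still between calls to the robot, and variables do not carry over. Pictures are saved under pics/ and viewed, at most 10 in all, crops included, and the job is handed in when it is done.

```bash
ls; mkdir -p pics; python3 - <<'E'
from cell import bot
import cv2
for n in ("scene","top"):
    d=bot.get_image(n); cv2.imwrite(f"pics/{n}0.png",d["img"][...,::-1])
    print(n,{k:v for k,v in d.items() if k!="img"})
d=bot.get_image("wrist"); print({k:v for k,v in d.items() if k!="img"}); cv2.imwrite("pics/wrist0.png",d["img"][...,::-1])
print(bot.current_tool_rot(),bot.current_t())
E
```

```text
pics
scene {'fx': 426.4286431352135, 'fy': 426.4286431352135, 'cx': 256.9334839196026, 'cy': 199.5853551063748, 'position': array([ 1.37038025, -0.1953313 ,  0.89128199]), 'attitude': array([46.83331297,  0.83963491, 74.91996207])}
top {'fx': 488.5877078930024, 'fy': 488.5877078930024, 'cx': 262.3354072793802, 'cy': 195.5409516964497, 'position': array([3.48989304e-01, 1.16621439e-03, 1.36232374e+00]), 'attitude': array([ 11.64258225,  -0.32768573, -86.98071507])}
{'fx': 271.13086346189465, 'fy': 271.13086346189465, 'cx': 255.20916913411367, 'cy': 188.5486368249876, 'T_tool_cam': array([[ 2.41037256e-04,  9.58032785e-01,  2.86658549e-01,
         7.34011059e-02],
       [ 9.99999591e-01,  1.90161533e-05, -9.04404409e-04,
         6.15704131e-04],
       [-8.71900218e-04,  2.86658650e-01, -9.58032389e-01,
         3.13314180e-02],
       [ 0.00000000e+00,  0.00000000e+00,  0.00000000e+00,
         1.00000000e+00]])}
[-1.79894915e+02 -1.49067843e-02  2.69715438e+01] 0.15
```

```bash
python3 - <<'E'
import cv2
a=cv2.imread("pics/scene0.png");b=cv2.imread("pics/top0.png")
cv2.imwrite("pics/s1.png",cv2.resize(a,(800,600),interpolation=cv2.INTER_CUBIC))
cv2.imwrite("pics/t1.png",cv2.resize(b,(800,600),interpolation=cv2.INTER_CUBIC))
E
```

```text
(no output)
```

View pics/s1.png

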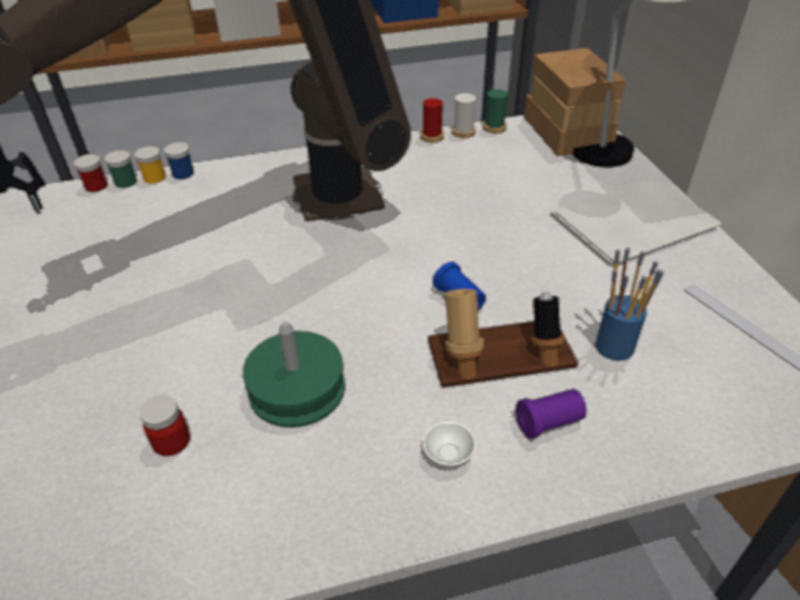

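View pics/t1.png

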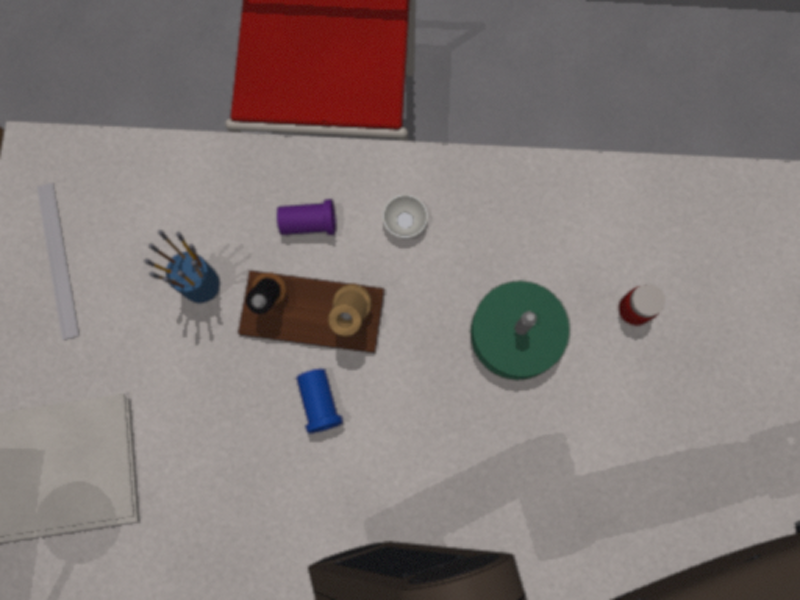

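The scene shot shows the blank at about (463,320), the black spacer at (547,318) and the mandrel top at (286,327). In the top shot the spacer's peg tip is at (259,300), the blank's upper end at (345,320), the mandrel top at (529,318) and the rack corners at about (250,272), (384,288), (376,352) and (240,335). The spacer is on the +y peg, and the blue and purple pieces are decoys.

```bash
cat > h.py <<'E'
from cell import bot
import numpy as np, cv2
from scipy.spatial.transform import Rotation as Ro
def rot(rpy): return Ro.from_euler('xyz',rpy,degrees=True).as_matrix()
def cam(d,tcp=None,rpy=None):
    "returns K, R(world<-cam cv axes), position"
    if "position" in d: R,p=rot(d["attitude"]),np.array(d["position"])
    else:
        T=d["T_tool_cam"]; Rt=rot(rpy); R=Rt@T[:3,:3]; p=np.array(tcp)+Rt@T[:3,3]
    return np.array([[d["fx"],0,d["cx"]],[0,d["fy"],d["cy"]],[0,0,1]]),R@np.diag([1,-1,-1]),p
def ray(c,uv):
    K,R,p=c; v=R@np.linalg.solve(K,[uv[0],uv[1],1]); return p,v/np.linalg.norm(v)
def proj(c,X):
    K,R,p=c; q=K@R.T@(np.array(X,float)-p); return q[:2]/q[2]
def onz(c,uv,z):
    p,v=ray(c,uv); return p+v*(z-p[2])/v[2]
def tri(obs):
    A=np.zeros((3,3));b=np.zeros(3);L=[ray(*o) for o in obs]
    for p,v in L: M=np.eye(3)-np.outer(v,v);A+=M;b+=M@p
    X=np.linalg.solve(A,b); return X,[round(float(np.linalg.norm(np.cross(X-p,v))),4) for p,v in L]
def grab(n):
    t,r=bot.current_ee_pos(),bot.current_tool_rot(); d=bot.get_image(n); return d["img"],cam(d,t,r)
E
cat > m1.py <<'E'
from h import *
np.set_printoptions(precision=4,suppress=True)
S=grab("scene")[1];T=grab("top")[1]
f=lambda u:(np.array(u)+.5)/1.5625-.5
P=dict(mand=((286,326),(529,318)),spacertip=((546,296),(259,300)),blanktop=((462,294),(345,320)))
for k,(a,b) in P.items(): print(k,*tri([(S,f(a)),(T,f(b))]))
for a,b in (((250,272),None),((384,288),None),((376,352),None),((240,335),None)): print("rack top",onz(T,f(a),.016))
for a in ((443,382),(577,355),(563,322),(429,335)): print("rack scene",onz(S,f(a),.016))
print("stand",onz(T,f((520.5,329.5)),.06), "scene", onz(S,f((294,369)),.06))
for n,a in dict(brush=(205,290),paint=(648,300),dish=(406,217),blue=(320,400),purple=(306,218)).items(): print(n,onz(T,f(a),.03))
E
python3 m1.py
```

```text
mand [ 0.5883 -0.1857  0.1532] [0.0007, 0.0007]
spacertip [0.6015 0.2591 0.1188] [0.0002, 0.0002]
blanktop [0.5729 0.1136 0.1345] [0.001, 0.001]
rack top [0.6733 0.3017 0.016 ]
rack top [0.6567 0.0571 0.016 ]
rack top [0.5394 0.0644 0.016 ]
rack top [0.557  0.3085 0.016 ]
rack scene [0.6556 0.0577 0.016 ]
rack scene [0.6603 0.3072 0.016 ]
rack scene [0.5756 0.3197 0.016 ]
rack scene [0.5395 0.0675 0.016 ]
stand [ 0.5858 -0.1852  0.06  ] scene [ 0.5962 -0.1865  0.06  ]
brush [0.6326 0.3756 0.03  ]
paint [ 0.657 -0.416  0.03 ]
dish [0.7884 0.0244 0.03  ]
blue [0.4483 0.1556 0.03  ]
purple [0.7766 0.2063 0.03  ]
```

```bash
cat > m2.py <<'E'
from h import *
import pickle
np.set_printoptions(precision=4,suppress=True)
yaw=-3.9; D=rot([180,-30,yaw]); 
def look(c,dist,off,rpy):
    R=rot(rpy); return np.array(c)-R[:,2]*dist+R[:,0]*off[0]+R[:,1]*off[1]
tl=[0.60,0.259,.12]; tr=[0.58,0.111,.135]
views={}
st=[0.588,-0.1855,.156]
plan=[("st1",look(st,.20,(-.02,.03),[180,0,0]),[180,0,0]),("st2",look(st,.20,(.03,-.03),[180,0,0]),[180,0,0]),
("bl1",look(tr,.20,(-.02,.03),[180,-30,yaw]),[180,-30,yaw]),("bl2",look(tr,.20,(.03,-.03),[180,-30,yaw]),[180,-30,yaw]),
("sp1",look(tl,.20,(-.02,.03),[180,-30,yaw]),[180,-30,yaw]),("sp2",look(tl,.20,(.03,-.03),[180,-30,yaw]),[180,-30,yaw])]
for n,p,o in plan: 
    q=bot.solve_ik(p,o); print(n,p,None if q is None else np.round(q,1))
    assert q is not None
for n,p,o in plan:
    bot.move_ptp(p,o); im,c=grab("wrist"); views[n]=(im,c)
pickle.dump(views,open("v.pkl","wb"))
for k in ("st","bl","sp"):
    m=np.hstack([views[k+"1"][0],views[k+"2"][0]])
    print(k,m.shape)
cv2.imwrite("pics/w6.png",cv2.resize(np.vstack([np.hstack([views[k+i][0][:,:,::-1] for i in "12"]) for k in ("st","bl","sp")]),(533,600),interpolation=cv2.INTER_AREA))
print(bot.current_t())
E
python3 m2.py
```

```text
st1 [ 0.568  -0.2155  0.356 ] [-30.3  10.5 102.6  -0.   66.9  59.7]
st2 [ 0.618  -0.1555  0.356 ] [-23.2  14.1  98.4  -0.   67.5  66.8]
bl1 [0.4609 0.089  0.2982] [ -1.3  -7.4 128.8  -2.8  28.7  94.7]
bl2 [0.5082 0.146  0.3232] [  5.7  -1.1 120.   -9.1  31.8 106.1]
sp1 [0.4809 0.237  0.2832] [ 16.9   3.6 120.  -20.9  29.7 126.5]
sp2 [0.5282 0.294  0.3082] [ 21.   10.1 109.7 -21.8  34.5 130.2]
st (384, 1024, 3)
bl (384, 1024, 3)
sp (384, 1024, 3)
4.9833
```

View pics/w6.png

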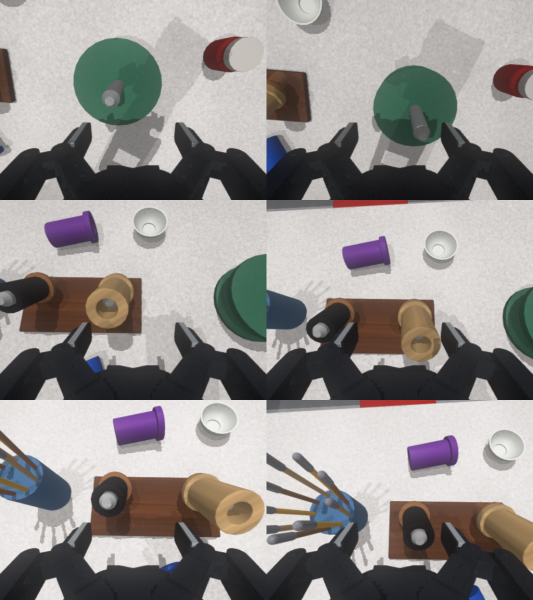

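Top row shows the stand with the mandrel, the middle row the blank on its peg (end ring near (105,305) and (420,345)), and the bottom row the spacer (near (110,495) and (417,535)). I'll enlarge six crops in one picture.

```bash
python3 - <<'E'
import pickle,cv2,numpy as np
v=pickle.load(open("v.pkl","rb"))
C=dict(st1=(213,186),bl1=(205,205),sp1=(211,180),st2=(288,234),bl2=(295,270),sp2=(292,250))
t=[]
for n,(x,y) in C.items():
    im=v[n][0][y-60:y+60,x-53:x+53,::-1]
    im=np.clip(255*(im/255.)**.6,0,255).astype(np.uint8)
    t.append(cv2.resize(im,None,fx=2.5,fy=2.5,interpolation=cv2.INTER_CUBIC))
cv2.imwrite("pics/c6.png",np.vstack([np.hstack(t[:3]),np.hstack(t[3:])]))
E
```

```text
(no output)
```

View pics/c6.png

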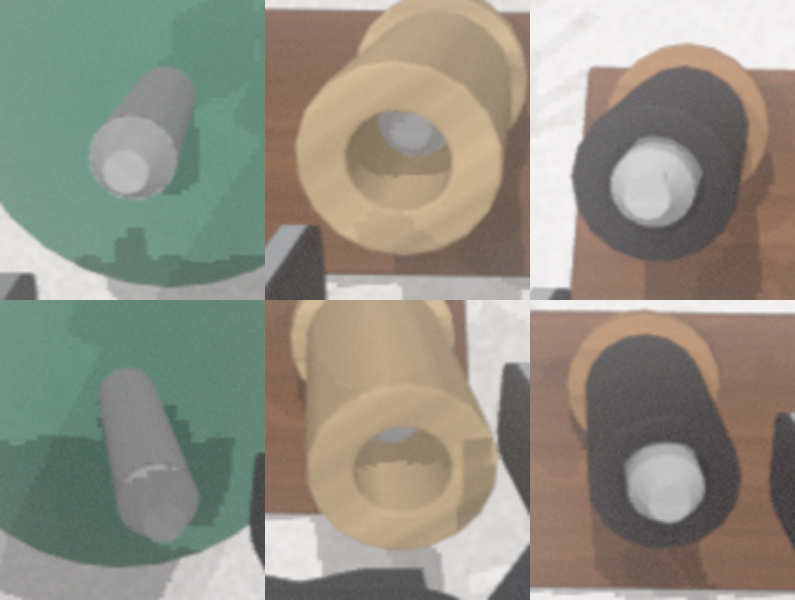

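Crops read as follows. Mandrel tip face is at (126,171) and (164,523). The blank's end ring is centred at (399.5,158) and (402,467). The spacer's end ring is centred at about (651,183) and (664,482), with the peg tip face at (645,195).

```bash
cat > m3.py <<'E'
from h import *
import pickle
np.set_printoptions(precision=4,suppress=True)
v=pickle.load(open("v.pkl","rb"))
C=dict(st1=(213,186,0,0),bl1=(205,205,265,0),sp1=(211,180,530,0),st2=(288,234,0,300),bl2=(295,270,265,300),sp2=(292,250,530,300))
def f(n,u): c=C[n]; return v[n][1],(c[0]-53+(u[0]-c[2]+.5)/2.5-.5,c[1]-60+(u[1]-c[3]+.5)/2.5-.5)
def t(name,k,a,b): print(name,*tri([f(k+"1",a),f(k+"2",b)]))
t("tip","st",(126,171),(164,523)); t("cone base","st",(133,158),(157.5,506)); t("foot","st",(166,97),(127,394))
t("blank outer","bl",(399.5,157),(401.5,466)); t("blank hole","bl",(399,159.5),(402.5,468.5))
t("spacer","sp",(651,183),(664,482)); t("steel","sp",(656,182),(665,483))
# green table circle fit
for n in ("st1","st2"):
    im,c=v[n]; h=cv2.cvtColor(im,cv2.COLOR_RGB2HSV); m=cv2.inRange(h,(65,60,20),(95,255,255))
    cn=max(cv2.findContours(m,cv2.RETR_EXTERNAL,cv2.CHAIN_APPROX_NONE)[0],key=cv2.contourArea)[:,0]
    hull=cv2.convexHull(cn)[:,0]
    P=np.array([onz(c,p,.06)[:2] for p in hull])
    from scipy.optimize import least_squares
    r=least_squares(lambda q:np.hypot(*(P-q[:2]).T)-q[2],[.588,-.186,.085],loss="soft_l1",f_scale=.001)
    print(n,"table",r.x,len(P))
# rack corners in blank/spacer views by colour
E
python3 m3.py
```

```text
tip [ 0.5878 -0.1876  0.1576] [0.0001, 0.0001]
cone base [ 0.588  -0.1876  0.1479] [0.0006, 0.0006]
foot [ 0.5871 -0.188   0.0578] [0.0002, 0.0002]
blank outer [0.5717 0.1122 0.1361] [0.0002, 0.0002]
blank hole [0.571  0.1122 0.1369] [0.0001, 0.0001]
spacer [0.6002 0.2608 0.1137] [0.0, 0.0]
steel [0.6002 0.26   0.1125] [0.0005, 0.0005]
st1 table [ 0.5882 -0.1877  0.0832] 52
st2 table [ 0.5893 -0.1872  0.0834] 55
```

```bash
cat > g1.py <<'E'
from h import *
np.set_printoptions(precision=4,suppress=True)
yaw=-4.5; o=[180,-30,yaw]; R=rot(o); z=R[:,2]
top=np.array([.6002,.2606,.1132]); G=top+.015*z
tcp=G-.155*z
H=[0.588,-.1877,.41]
for p,oo in ((tcp-.07*z,o),(tcp,o),(tcp-.1*z,o),([.50,.15,.42],[180,0,0]),(H,[180,0,0])): print(np.array(p),bot.solve_ik(p,oo) is not None)
bot.gripper_to(.070)
bot.move_ptp(tcp-.07*z,o)
print("hit",bot.movel(tcp,speed=.08,max_force=12), bot.current_ee_pos()-tcp)
bot.gripper_to(.03); print("open",bot.current_opening(),bot.current_finger_force(),bot.current_force())
im,c=grab("wrist"); im2,_=grab("scene")
print("pull",bot.movel(tcp-.10*z,speed=.08,max_force=40),bot.current_ee_pos()-tcp,bot.current_force(),bot.current_opening())
im3,_=grab("scene"); im4,_=grab("wrist")
cv2.imwrite("pics/g1.png",np.vstack([np.hstack([im,im4]),np.hstack([im2,im3])])[:,:,::-1][::1,::1])
a=cv2.imread("pics/g1.png"); cv2.imwrite("pics/g1s.png",cv2.resize(a,(800,600),interpolation=cv2.INTER_AREA)); print(bot.current_t())
E
python3 g1.py
```

```text
[0.4955 0.2688 0.2951] True
[0.5304 0.2661 0.2344] True
[0.4806 0.27   0.321 ] True
[0.5  0.15 0.42] True
[ 0.588  -0.1877  0.41  ] True
hit False [0.0001 0.0001 0.0004]
open 0.0452321081885237 60.91457962989807 [-4.4092  0.2651  6.4784]
pull False [-0.0498  0.0038  0.0859] [ 0.765  -0.1423 -1.7851] 0.04496585991872832
8.5667
```

View pics/g1s.png

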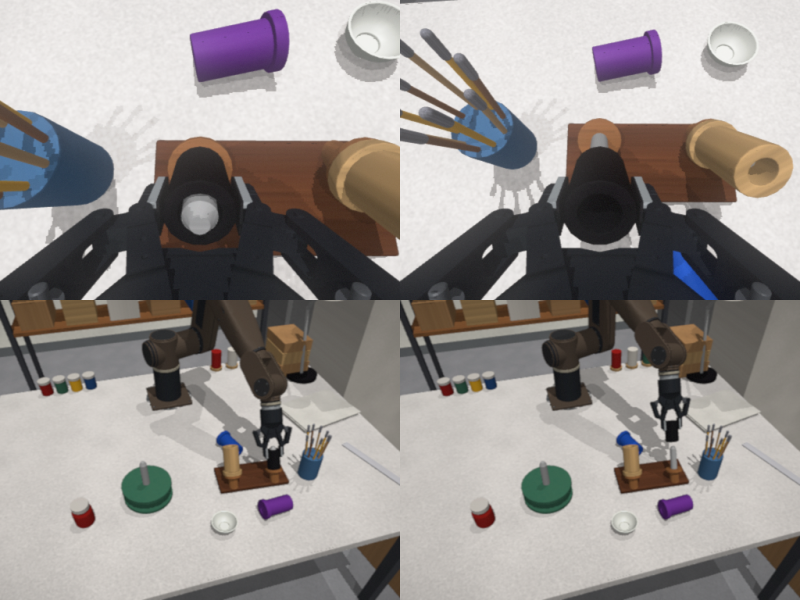

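The spacer is off the peg, held by its upper end and roughly centred. Next I'll move above the stand and check how it sits in the grip.

```bash
cat > g2.py <<'E'
from h import *
np.set_printoptions(precision=4,suppress=True)
bot.move_ptp([.50,.15,.42],[180,0,0]); bot.move_ptp([.588,-.1877,.41],[180,0,0])
def ring(im,c,tp,Rt,zt,r,col,x=0):
    P=[proj(c,tp+Rt@[x+r*np.cos(a),r*np.sin(a),zt]) for a in np.linspace(0,6.283,90)]
    return P
out=[]
tp=np.array(bot.current_ee_pos()); Rt=rot(bot.current_tool_rot())
for n,ctr in (("wrist",(0,0,.15)),("scene",(0,0,.19)),("top",(0,0,.19))):
    im,c=grab(n); q=proj(c,tp+Rt@np.array(ctr)); print(n,q)
    w,h=(75,110) if n=="wrist" else (45,66); k=266/(2*w)
    x0,y0=int(q[0])-w,int(q[1])-h
    y0=max(0,min(y0,384-2*h))
    cr=im[y0:y0+2*h,x0:x0+2*w,::-1]; cr=(255*(cr/255.)**.5).astype(np.uint8)
    cr=cv2.resize(cr,(266,int(2*h*k)),interpolation=cv2.INTER_CUBIC)
    for zt,col in ((.140,(0,255,255)),(.210,(0,0,255))):
        P=(np.array(ring(im,c,tp,Rt,zt,.023,col))-[x0,y0]+.5)*k-.5
        cv2.polylines(cr,[P.astype(int)],True,col,1)
    out.append(cr[:390])
h=min(o.shape[0] for o in out); cv2.imwrite("pics/g2.png",np.hstack([o[:h] for o in out])); print(h,bot.current_t(),bot.current_ee_pos(),bot.current_force())
E
python3 g2.py
```

```text
wrist [254.2466 262.1368]
scene [179.2007 188.4308]
top [343.2444 198.3181]
390 10.7083 [ 0.5882 -0.1862  0.4102] [ 0.113   0.3768 -0.3531]
```

View pics/g2.png

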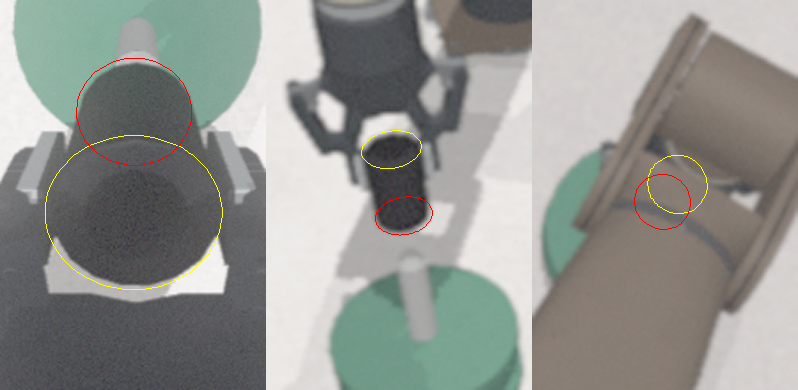

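The overlay in the wrist view shows the lower end about 2 mm toward tool -x, with its edge at y=63 against 57 predicted. The upper end is about 1 mm toward +x, so I'll correct a tilt of about 2.5° and lower with a force guard.

```bash
cat > g3.py <<'E'
from h import *
np.set_printoptions(precision=4,suppress=True)
o=[180,-2.5,0]
bot.movel([.5808,-.1877,.38],speed=.1,ori=o); bot.pause(.3)
print(bot.current_ee_pos(),bot.current_tool_rot(),bot.current_force())
for z in (.350,.330,.30,.264):
    h=bot.movel([.5808,-.1877,z],speed=.05,max_force=12); p=bot.current_ee_pos()
    print(z,h,p,bot.current_force(),bot.current_moment(),bot.current_opening())
    if h: break
im,c=grab("scene"); q=proj(c,[.588,-.188,.15]).astype(int)
im2,_=grab("wrist")
a=cv2.resize(im[q[1]-75:q[1]+75,q[0]-50:q[0]+50],(400,600),interpolation=cv2.INTER_CUBIC)
b=cv2.resize(im2[100:340,175:335],(400,600),interpolation=cv2.INTER_CUBIC)
cv2.imwrite("pics/g3.png",(255*(np.hstack([a,b])/255.)**.6).astype(np.uint8)[:,:,::-1]); print(bot.current_t())
E
python3 g3.py
```

```text
[ 0.581  -0.1878  0.3808] [179.9628  -2.568    0.0042] [-0.8059 -0.1595 -1.202 ]
0.35 False [ 0.5809 -0.1877  0.3501] [ 0.1338  0.6389 -1.6355] [-0.0085  0.0893 -0.0384] 0.04482994989419615
0.33 False [ 0.5808 -0.1878  0.3296] [ 0.7191 -0.4998 -0.6768] [0.0192 0.0842 0.0377] 0.04461822886580219
0.3 False [ 0.5809 -0.1878  0.2999] [ 0.1632  0.438  -1.9853] [0.0358 0.0409 0.0188] 0.04507149534178842
0.264 True [ 0.5813 -0.1876  0.2716] [-1.5974  0.0861  4.3768] [0.0667 0.2405 0.0173] 0.04485498782669192
14.1917
```

It went on without contact until the predicted seat height. I'll press lightly to confirm, release and look.

```bash
cat > g4.py <<'E'
from h import *
np.set_printoptions(precision=4,suppress=True)
p=np.array(bot.current_ee_pos()); 
h=bot.movel([.5808,-.1877,.267],speed=.02,max_force=15); print(h,bot.current_ee_pos(),bot.current_force())
bot.gripper_to(.070); bot.pause(.2); print(bot.current_ee_pos(),bot.current_force())
z=rot([180,-2.5,0])[:,2]; p=np.array(bot.current_ee_pos())
print(bot.movel(p-z*.09,speed=.15,max_force=10))
im,c=grab("scene"); q=proj(c,[.588,-.188,.12]).astype(int)
im2,c2=grab("wrist"); q2=proj(c2,[.588,-.188,.12]).astype(int); print(q,q2)
import pickle; pickle.dump((im,c,im2,c2),open("s.pkl","wb"))
def ov(im,c,q,w,h):
    x0,y0=q[0]-w,max(0,q[1]-h); k=400/(2*w)
    a=cv2.resize(im[y0:y0+2*h,x0:x0+2*w],None,fx=k,fy=k,interpolation=cv2.INTER_CUBIC); a=(255*(a/255.)**.6).astype(np.uint8)
    for zz,r in ((.13,.023),(.06,.023)):
        P=[(proj(c,[.588+r*np.cos(t),-.1877+r*np.sin(t),zz])-[x0,y0]+.5)*k-.5 for t in np.linspace(0,6.283,90)]
        cv2.polylines(a,[np.array(P).astype(int)],True,(255,255,0),1)
    return a
a=ov(im,c,q,50,60);b=ov(im2,c2,q2,70,84); print(a.shape,b.shape)
h=min(a.shape[0],b.shape[0])
cv2.imwrite("pics/g4.png",np.hstack([a[:h],b[:h]])[:,:,::-1]); print(bot.current_t())
E
python3 g4.py
```

```text
True [ 0.5817 -0.1879  0.2714] [-2.6104  0.7815  6.0103]
[ 0.5817 -0.1876  0.2708] [-0.6673 -0.3048 -0.0487]
False
[183 217] [256 201]
(480, 400, 3) (480, 400, 3)
15.8333
```

View pics/g4.png

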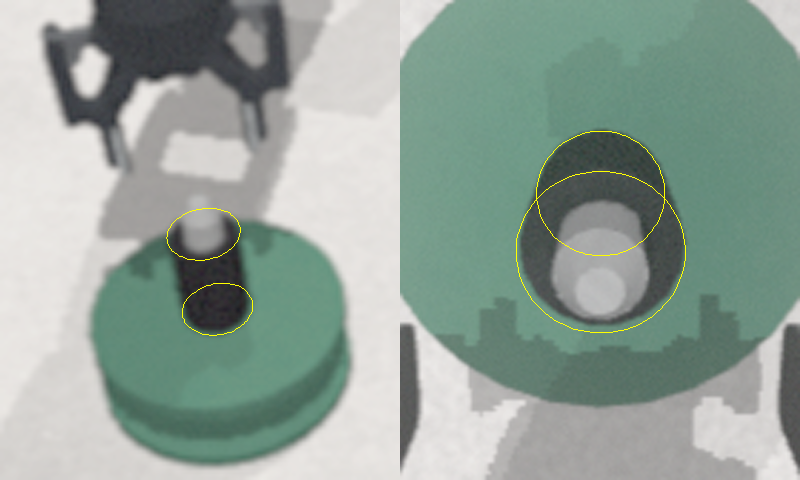

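The spacer sits on the table, and the ring outlines agree within the calibration at (203,234) and (217,309), with the mandrel standing out of it. Now the blank.

```bash
cat > g5.py <<'E'
from h import *
np.set_printoptions(precision=4,suppress=True)
yaw=-4.5; o=[180,-30,yaw]; z=rot(o)[:,2]
top=np.array([.5714,.1122,.1365]); tcp=top+.025*z-.155*z
for p,oo in ((tcp-.07*z,o),(tcp,o),(tcp-.1*z,o),([.50,.05,.46],[180,0,0]),([.588,-.1877,.48],[180,0,0])):
    assert bot.solve_ik(p,oo) is not None,p
bot.movel([.57,-.18,.42],speed=.2); bot.gripper_to(.080)
bot.move_ptp(tcp-.07*z,o)
print("hit",bot.movel(tcp,speed=.08,max_force=12), bot.current_ee_pos()-tcp)
bot.gripper_to(.04); print("open",bot.current_opening(),bot.current_finger_force(),bot.current_force())
print("pull",bot.movel(tcp-.10*z,speed=.08,max_force=40),bot.current_ee_pos()-tcp,bot.current_force(),bot.current_opening())
if bot.current_opening()<.05: raise SystemExit("lost")
bot.move_ptp([.50,.05,.46],[180,0,0]); bot.move_ptp([.588,-.1877,.48],[180,0,0]); bot.pause(.3)
out=[]; tp=np.array(bot.current_ee_pos()); Rt=rot(bot.current_tool_rot())
for n,ctr,w,h in (("wrist",(0,0,.17),90,110),("scene",(0,0,.19),64,78)):
    im,c=grab(n); q=proj(c,tp+Rt@np.array(ctr)); k=400/(2*w)
    x0,y0=int(q[0])-w,max(0,min(int(q[1])-h,384-2*h))
    cr=cv2.resize(im[y0:y0+2*h,x0:x0+2*w,::-1],None,fx=k,fy=k,interpolation=cv2.INTER_CUBIC)
    for zt,r,col in ((.130,.027,(255,255,0)),(.216,.033,(255,0,255)),(.23,.033,(0,0,255))):
        P=np.array([(proj(c,tp+Rt@[r*np.cos(a),r*np.sin(a),zt])-[x0,y0]+.5)*k-.5 for a in np.linspace(0,6.283,90)])
        cv2.polylines(cr,[P.astype(int)],True,col,1)
    out.append(cr[:487])
h=min(a.shape[0] for a in out)
cv2.imwrite("pics/g5.png",np.hstack([a[:h] for a in out])); print(h,bot.current_t(),tp,bot.current_force())
E
python3 g5.py
```

```text
hit False [0.0001 0.     0.0004]
open 0.053949354536996515 61.91161930561066 [-4.9697  1.2515  4.1202]
pull False [-0.0499  0.0039  0.086 ] [-0.5301  0.479  -1.0663] 0.053837498769912506
487 22.675 [ 0.588  -0.1865  0.4803] [ 0.8565 -0.947  -1.6461]
```

View pics/g5.png

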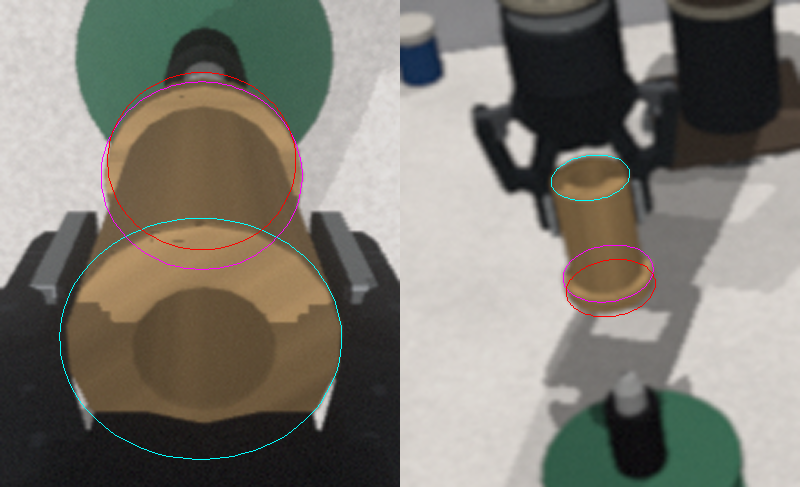

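The blank is held foot down. The overlay shows the foot edge at y≈81 against 72 predicted, so the lower end is about 3 mm toward -x and the top about 1.5 mm, a tilt of about 1°. I'll correct for that and lower with a force guard.

```bash
cat > g6.py <<'E'
from h import *
np.set_printoptions(precision=4,suppress=True)
X,Y=.5870,-.1877
bot.movel([X,Y,.40],speed=.1,ori=[180,-1,0]); bot.pause(.3)
print(bot.current_ee_pos(),bot.current_force())
for z in (.380,.368,.353):
    h=bot.movel([X,Y,z],speed=.03,max_force=10); print(z,h,bot.current_ee_pos(),bot.current_force(),bot.current_moment(),bot.current_opening())
    if h: break
im,c=grab("scene"); im2,c2=grab("wrist")
import pickle; pickle.dump((im,c,im2,c2),open("s2.pkl","wb")); print(bot.current_t())
E
python3 g6.py
```

```text
[ 0.5871 -0.1877  0.4006] [ 0.0657  0.1131 -1.0719]
0.38 False [ 0.5871 -0.1877  0.3802] [-0.0723  0.0686 -1.293 ] [-0.0101  0.0202 -0.0301] 0.05384994033723962
0.368 False [ 0.5869 -0.1877  0.3673] [-1.7245  0.0936 -2.1476] [0.0239 0.1789 0.0156] 0.053531027466157975
0.353 True [ 0.5869 -0.1877  0.3594] [0.3562 0.2913 3.6933] [ 0.0502  0.2618 -0.0296] 0.05351285482087841
25.775
```

```bash
cat > g7.py <<'E'
from h import *
np.set_printoptions(precision=4,suppress=True)
h=bot.movel([.5870,-.1877,.355],speed=.02,max_force=12); print(h,bot.current_ee_pos(),bot.current_force())
im,c=grab("scene"); q=proj(c,[.588,-.188,.15]).astype(int)
im2,c2=grab("wrist"); q2=proj(c2,[.588,-.188,.18]).astype(int)
def ov(im,c,q,w,h):
    x0,y0=q[0]-w,max(0,min(q[1]-h,384-2*h)); k=400/(2*w)
    a=cv2.resize(im[y0:y0+2*h,x0:x0+2*w],None,fx=k,fy=k,interpolation=cv2.INTER_CUBIC)
    for zz,r in ((.23,.027),(.13,.033),(.06,.023)):
        P=[(proj(c,[.588+r*np.cos(t),-.1877+r*np.sin(t),zz])-[x0,y0]+.5)*k-.5 for t in np.linspace(0,6.283,90)]
        cv2.polylines(a,[np.array(P).astype(int)],True,(255,0,255),1)
    return a
cv2.imwrite("pics/g7.png",np.hstack([ov(im,c,q,60,72),ov(im2,c2,q2,90,108)])[:,:,::-1]); print(bot.current_t())
E
python3 g7.py
```

```text
True [ 0.5876 -0.1879  0.3593] [-2.2092  0.547   4.2277]
26.0833
```

View pics/g7.png

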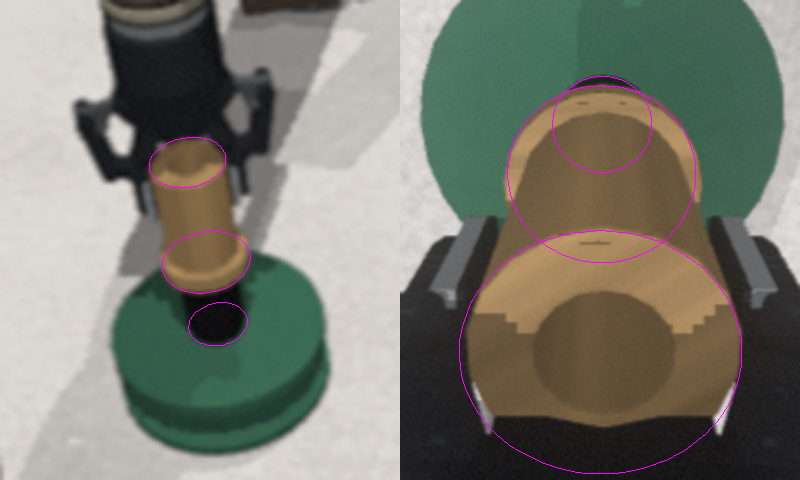

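The blank stands on the spacer, and the outlines at (187,162) and (206,262) match a fully seated pose. I'll release, back off and check once more.

```bash
cat > g8.py <<'E'
from h import *
np.set_printoptions(precision=4,suppress=True)
bot.gripper_to(.080); bot.pause(.2); print(bot.current_force())
z=rot([180,-1,0])[:,2]; p=np.array(bot.current_ee_pos())
print(bot.movel(p-z*.10,speed=.12,max_force=10)); bot.pause(.3)
im,c=grab("scene"); q=proj(c,[.588,-.188,.15]).astype(int)
im2,c2=grab("wrist")
x0,y0,k=q[0]-60,q[1]-72,400/120
a=cv2.resize(im[y0:y0+144,x0:x0+120],None,fx=k,fy=k,interpolation=cv2.INTER_CUBIC)
for zz,r in ((.23,.027),(.13,.033),(.06,.023)):
    P=[(proj(c,[.588+r*np.cos(t),-.1877+r*np.sin(t),zz])-[x0,y0]+.5)*k-.5 for t in np.linspace(0,6.283,90)]
    cv2.polylines(a,[np.array(P).astype(int)],True,(255,0,255),1)
b=np.vstack([cv2.resize(im,(320,240),interpolation=cv2.INTER_AREA),cv2.resize(im2,(320,240),interpolation=cv2.INTER_AREA)])
cv2.imwrite("pics/g8.png",np.hstack([a[:480],b])[:,:,::-1]); print(bot.current_t(),bot.current_ee_pos())
E
python3 g8.py
```

```text
[ 0.2475 -0.1725 -0.0186]
False
28.05 [ 0.5857 -0.1877  0.4579]
```

View pics/g8.png

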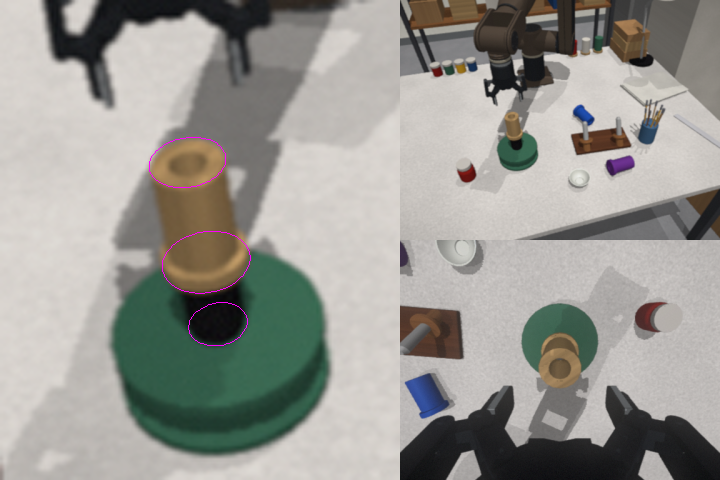

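The blank stands upright on the spacer (rim at (187,163), foot at (206,262)), both pegs are empty, the bystanders look undisturbed and the gripper is clear.

```bash
python3 -c "
from cell import bot
print(bot.finish_job())"
```

```text
the job is handed in; nothing more can be done
None
```

The job is handed in: the spacer sits home on the stand's table and the blank rests foot down and upright on it, the jars and dish look untouched, and it took about 28 s on the robot's clock (the hand-in returned no verdict).

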